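# Turn the wet panel for its cross coat

### The arm

A 6-joint arm with a two-finger parallel gripper is mounted at the origin on the work surface. World frame = base frame: x ahead of the robot, y to its left, z up, the work surface at z = 0. Lengths are in m, angles in rad, forces in N, time in s.
With the tool pointing down it reaches from about 0.375 to 0.9 m from the base axis. Payload 3.1 kg.
Tool frame: the origin (TCP) lies between the finger pads; the fingertips stand tips_ahead ahead of it and the grasp point (between the pads) lies 5 mm behind it (tips_ahead is the distance from the TCP to the fingertips, in m); z points along the fingers, y is the line along which they close (so a half turn about z gives the same grasp; the last joint's range is limited). The gripper opens to 85 mm and grips with 20 to 120 N. Pads are 22 mm wide; open, the fingers measure 114 mm over their backs; the gripper's body (76 mm by 85 mm) begins 54 mm behind the grasp point. The pads swing forward as they close: fully open they stand 13 mm farther back than shut.
Start: joints at [-1.383, 0.527, 1.433, -0, 1.181, -0.178], TCP at [0.224, -0.584, 0.217] pointing down, gripper open.
Joint ranges: [-3.08, 3.08], [-0.75, 2.2], [0.22, 2.44], [-1.43, 4.57], [0, 2.65], [-2.85, 2.85]. Speed limits (rad/s): [2.79, 2.79, 3.14, 3.14, 3.14, 3.14].

### API

Orientations are given as a unit quaternion [w, x, y, z].
In Python, from cell import read_state, get_image, close_job, tips_ahead gives the robot as it stands. The module is installed in compiled form; this text tells all that it offers.
- The arm moves only by the tool send_rows, never from a script. Its argument "plan" is a list that holds one entry, the list of rows, each a list of 6 numbers: the shift along the tool's x, y, z in mm, then the turn, a rotation vector about the tool's x, y, z in degrees. A call has 1 to 20 rows; each row is the pose to reach, as a shift and turn from the pose commanded when the call began, along the tool's axes at that moment; what a row does not reach only later rows make up. A row lasts 1/8 s, in which the tool goes at most 62.5 mm and 10.7 degrees, less where a joint would pass 70% of its speed; a pose out of reach is approached as far as the arm can. A call with a gripper value outside its range is refused whole. "hand" is the finger opening in mm, from 0 to 85.4, set as the call begins (left out, the last holds). The fingers move at their own pace and stop on an object; "squeeze" is the grip in N (left out, the last holds). Time passes only in rows, so rows that repeat a pose let the fingers close. It gives the time, the measured TCP pose, the force, the opening and the grip force at its end, in the units of the state.
- read_state(): the state, without advancing time (a new reading comes with each control period).
- get_image(name): name is "scene" or "top"; returns a dict with "img" (384x512x3 uint8, red, green, blue), "depth" (384x512 float32, m along the optical axis (not along the pixel's ray), 0 where there is no reading), "fx", "fy", "cx", "cy" (pixels), "xyz" and "attitude" of the camera in the world. Camera axes: x right, y down, z forward; pixel columns grow to the right and rows downward; lengths in m; the calibration is good to about 2 mm. A picture is of the moment at which its call begins.
- close_job(): hands the job in; it is judged then, once.
The state is a dict: "clock": time; "joint_positions": joint angles; "qvel": joint speeds; "joint_efforts": joint torques, N m; "ee_pos": TCP position; "tool_rot": TCP orientation; "contact_force": force on the tool from outside, world axes, zero at the start; "torque": the same for the moment, N m; "gripper_width": opening from 0.0 (shut) to 1.0 (fully open); "grasp_force": force on a finger pad.
Only numpy, scipy, OpenCV 4.12 (cv2) and the standard library are available. Lean on these libraries where they do the work, as an engineer would, in place of code of your own. Each camera call takes 0.05 s, during which the arm holds its last target. There are 200 camera calls.

### The job

The square plaster panel has just been sprayed and its top is still wet: pushing only on its bare edges, turn it a quarter turn clockwise (seen from above) against the fixed post. Then push it home flat into the corner of the two aluminium stops, pressing it firmly (a push of 10 to 15 N) for a moment against the end stop first and then against the side stop, and leave it there. Go gently: plaster edges chip when pressed or knocked with over 25 N; never touch the painted top, and leave the cans and the tape roll alone.

Things in the scene. Friction and masses are not known exactly. Their poses are not given: they have to be found in the camera images.
- panel: Loose square plaster panel, 110 x 110 x 24 mm high, 0.33 to 0.55 kg; origin at the centre of its underside, z up. Wet blue top (98 x 98 mm field, 2 mm proud, 6 mm in from the edges): not to be touched. An orange stripe runs along its +x edge. +x starts within 0.25 rad of the board's +x and ends along the board's -y. Too wide to grasp; sliding it takes 1.5 to 5 N, more along a stop.
- board: Fixed plywood spray board, 300 mm (its x) by 480 mm (its y), 12 mm thick, on the table; origin at the centre of its underside, so its upper face is at 12 mm. Its +x points away from the robot, +y to the left (turned by up to 0.25 rad). The panel starts on its right (-y) half and ends on its left (+y) half.
- post: Fixed post, black rubber sleeve and red cap, 24 mm in diameter, 40 mm high, standing on the board; origin at the centre of its foot. It stands on the far side of the panel's way: the panel, pushed along the board's +y, meets it with its left (+y) face about 10 to 26 mm from that face's far (+x) end, and can be turned clockwise about it.
- end_stop: Fixed aluminium bar with a thin rubber facing (gives under 0.5 mm at 10 N) lying along the board's x, 120 mm long, 16 mm wide, 16 mm high above the board; origin at the centre of its underside. Its face towards the board's -y (8 mm from its origin) is the stop at the end of the panel's way.
- side_stop: Fixed aluminium bar with a thin rubber facing (gives under 0.5 mm at 10 N) lying along the board's y, 84 mm long, 16 mm wide, 16 mm high above the board; origin at the centre of its underside. Its face towards the board's -x (8 mm from its origin) is the stop on the far side.
- seat (a point): Where the centre of the panel's underside lies when it is home against both stops: on the board's upper face; axes like the board's.
- mark (a point): On the panel: the middle of the orange stripe's edge, 48 mm from the panel's origin along its +x, at underside height.
- seat_mark (a point): Where point mark lies when the panel is turned and home: 48 mm from point seat towards the board's -y.
- can_red: Bystander: standing small spray can with a red label, 48 mm in diameter, 100 mm high; origin at the centre of its foot.
- can_grey: Bystander: standing small spray can with a grey label, 48 mm in diameter, 100 mm high; origin at the centre of its foot.
- tape: Bystander: roll of blue masking tape lying flat on the board beyond the post, 70 mm across, 24 mm high; origin at the centre of its underside.
Not all that is in view belongs to the job. Of the things that look like the panel, the smaller one is meant.

How it is judged:
By the outcome, as a careful person would: the job done as asked, in the order asked, and still so for the second after the job is handed in, with the robot touching nothing.
It also fails if it takes over 72 s, if anything falls off the work surface, if the arm or the gripper's body presses on something with over 40 N, if the wrist force passes 120 N, or if a joint passes its speed limit or range.

## Working session

There is one attempt and no reset: what is moved stays moved. The work goes in short steps, Python scripts to look and compute and a tool call to move; the robot and the scene stay as the last step left them, time stands still between calls to the robot, and variables do not carry over. Pictures are saved under pics/ and viewed, at most 10 in all, crops included, and the job is handed in when it is done.

Besides the shell and the picture viewer there is one more tool, called after ">>>" in YAML: its name, and indented under it one key for each argument. send_rows: Moves the arm, as the interface text tells. Its arguments: {"type":"object","properties":{"plan":{"type":"array"},"hand":{"type":"number"},"squeeze":{"type":"number"}},"required":["plan"]}

```bash
mkdir -p pics; ls; cat > h.py <<'E'
import numpy as np, cv2
from cell import read_state, get_image, close_job, tips_ahead
from scipy.spatial.transform import Rotation as R
def save(n,f,crop=None,s=1):
    d=get_image(n); im=d["img"][:,:,::-1]
    if crop: im=im[crop[1]:crop[3],crop[0]:crop[2]]
    cv2.imwrite("pics/"+f,cv2.resize(im,None,fx=s,fy=s,interpolation=cv2.INTER_CUBIC)); return d
def rot(d):
    a=np.array(d["attitude"]); return a if a.shape==(3,3) else R.from_quat(a,scalar_first=True).as_matrix()
def at_z(d,u,v,z):
    r=rot(d)@[(u-d["cx"])/d["fx"],(v-d["cy"])/d["fy"],1]; o=np.array(d["xyz"]); return o+r*(z-o[2])/r[2]
def px(d,u,v):
    k=d["depth"][int(v),int(u)]; return np.array(d["xyz"])+rot(d)@[(u-d["cx"])/d["fx"]*k,(v-d["cy"])/d["fy"]*k,k]
E
python3 - <<'E'
from h import *
for n in("top","scene"):
    d=save(n,n+"0.png",s=1.5); print(n,d["xyz"],d["attitude"],d["fx"],d["cx"],d["cy"])
    np.savez(n+"0.npz",**d)
print(read_state(), tips_ahead if not callable(tips_ahead) else tips_ahead())
E
```

```text
pics
top [0.35387459 0.04480074 1.16102479] [ 0.04135643 -0.69875197  0.71368084 -0.02636238] 488.46153755910905 254.32793656942064 190.41189447925237
scene [1.0502629  0.04667407 0.59063396] [-0.29190939  0.66229581  0.62886497 -0.2840458 ] 370.94001917069556 255.66157156779676 193.40845770877837
{'clock': 0.1, 'joint_positions': array([-1.38353043e+00,  5.28359542e-01,  1.43380377e+00, -2.11901686e-05,
        1.18144614e+00, -1.78488955e-01]), 'qvel': array([-0.00043594, -0.00145608, -0.00470649,  0.00092003, -0.00011078,
       -0.00229524]), 'joint_efforts': array([-5.96873633e-04, -4.43307137e+01, -1.78585947e+01, -1.95431971e-04,
        3.87362714e-03, -6.95818187e-06]), 'ee_pos': array([ 0.22342943, -0.5829477 ,  0.21593051]), 'tool_rot': array([-1.00834776e-03,  9.83323243e-01,  1.81863639e-01, -1.42232731e-05]), 'contact_force': array([ 0.31933099, -0.02486903, -1.30216033]), 'torque': array([-0.01402415,  0.02861798, -0.03697869]), 'grasp_force': 0.0, 'gripper_width': 1.001132437817983} 0.014
```

View pics/top0.png

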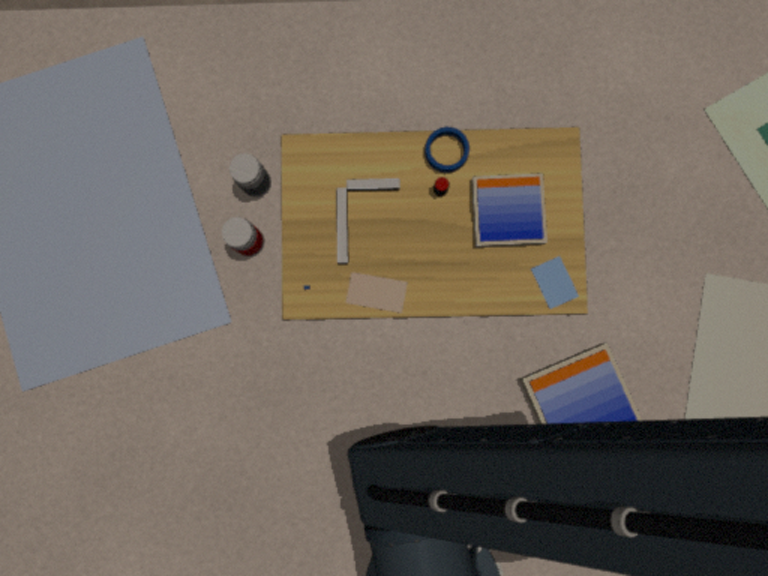

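View pics/scene0.png

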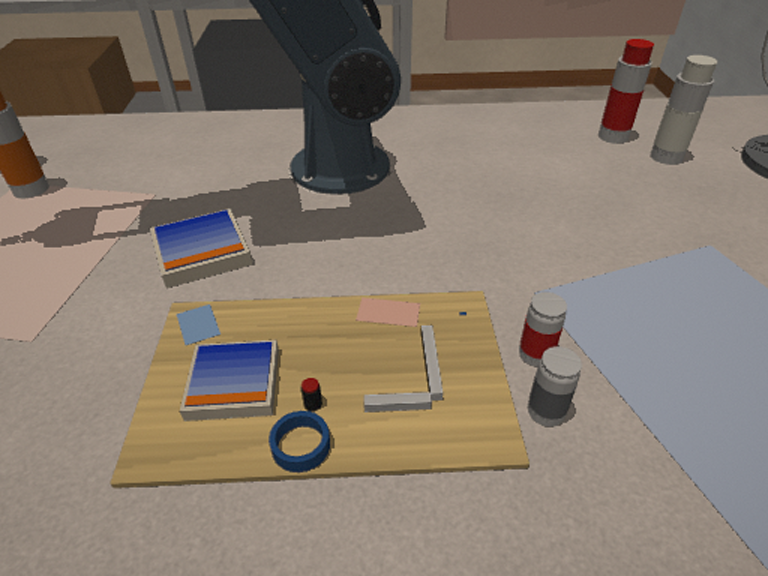

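The top picture (1.5x) shows two look-alikes. One is a panel on the board at (510,210), and the other is on the table at (580,385) and looks larger. I take the one on the board and will check it in a crop. The post is at (441,186), the side stop at (373,185), the end stop at (342,226) and the tape at (447,149).

```bash
python3 - <<'E'
from h import *
d=dict(np.load("top0.npz")); im=d["img"][80:220,180:400,::-1]
cv2.imwrite("pics/crop0.png",cv2.resize(im,None,fx=3.6,fy=3.6,interpolation=cv2.INTER_CUBIC))
for u,v in((340,140),(390,260),(294,123),(250,123),(228,150),(250,195),(370,188),(205,191)): print(u,v,px(d,u,v).round(3))
E
```

```text
340 140 [ 0.576 -0.135  0.034]
390 260 [ 0.296 -0.239  0.029]
294 123 [ 0.614 -0.027  0.055]
250 123 [0.623 0.075 0.027]
228 150 [0.56  0.128 0.029]
250 195 [0.454 0.078 0.014]
370 188 [ 0.464 -0.204  0.013]
205 191 [0.466 0.185 0.013]
```

View pics/crop0.png

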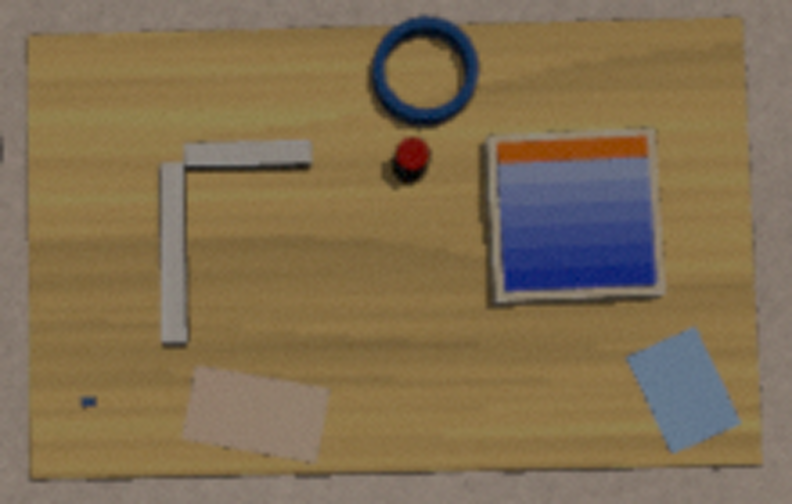

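The crop confirms the board panel. The field corners are at about (497,138), (648,133), (657,287) and (505,293), and the stripe is on the far edge. The post cap is at (412,153).

```bash
python3 - <<'E'
from h import *
d=dict(np.load("top0.npz"))
P=lambda l,z:np.array([at_z(d,180+(a+.5)/3.6-.5,80+(b+.5)/3.6-.5,z) for a,b in l])
def show(n,p): print(n,p[:,:2].round(4).tolist(),"edges",np.linalg.norm(np.diff(p,axis=0,append=p[:1]),axis=1).round(4))
b=P([(28,35),(742,17),(761,465),(32,479)],.012); show("board",b)
c=b.mean(0)
ey=(b[0]+b[3]-b[1]-b[2])[:2]; ex=(b[0]+b[1]-b[2]-b[3])[:2]
ang=np.arctan2(-ey[0],ey[1]); print("yaw",ang,np.arctan2(ex[1],ex[0]),"c",c)
f=P([(497,138),(648,133),(657,287),(505,293)],.038); show("field",f)
e1=(f[0]+f[1]-f[2]-f[3])[:2]; print("panel yaw",np.arctan2(e1[1],e1[0]))
e=P([(162,164),(185,164),(187,342),(163,342)],.028); show("end",e)
s=P([(186,145),(310,141),(311,163),(186,166)],.028); show("side",s)
po=P([(412,153)],.052); ta=P([(426,70)],.036)
bx=np.array([np.cos(ang),np.sin(ang)]); by=np.array([-bx[1],bx[0]])
for n,p in(("board",c),("panel",f.mean(0)),("end",e.mean(0)),("side",s.mean(0)),("post",po[0]),("tape",ta[0])):
    q=p[:2]-c[:2]; print(n,p[:2].round(4),"board frame",(q@bx).round(4),(q@by).round(4))
E
```

```text
board [[0.7137, 0.225], [0.7131, -0.2524], [0.4142, -0.251], [0.4152, 0.2245]] edges [0.4774 0.2989 0.4755 0.2985]
yaw -0.0016048596814531226 -0.001331682863872778 c [ 0.56405311 -0.01347276  0.012     ]
field [[0.6288, -0.0839], [0.6296, -0.1816], [0.5287, -0.1833], [0.5271, -0.0858]] edges [0.0977 0.1009 0.0975 0.1017]
panel yaw 0.01727399214115158
end [[0.6195, 0.1348], [0.6191, 0.1197], [0.5013, 0.1202], [0.5016, 0.1359]] edges [0.0151 0.1178 0.0156 0.1178]
side [[0.6318, 0.1189], [0.6324, 0.0374], [0.6176, 0.037], [0.6177, 0.1191]] edges [0.0815 0.0147 0.0821 0.014 ]
board [ 0.5641 -0.0135] board frame 0.0 0.0
panel [ 0.5785 -0.1336] board frame 0.0147 -0.1201
end [0.5604 0.1277] board frame -0.0039 0.1411
side [0.6249 0.0781] board frame 0.0607 0.0917
post [ 0.617  -0.0277] board frame 0.0529 -0.0141
tape [ 0.6757 -0.0394] board frame 0.1117 -0.0257
```

```bash
cat >> h.py <<'E'
def go(p,yaw):
    "shift in tool mm and turn about tool z (deg) to world p, yaw deg"
    s=read_state(); q=R.from_quat(s["tool_rot"],scalar_first=True); m=q.as_matrix()
    y0=np.degrees(np.arctan2(m[1,0],m[0,0])); return (m.T@(np.array(p)-s["ee_pos"])*1e3).round(1),round((y0-yaw+180)%360-180,1)
E
python3 - <<'E'
from h import *
s=dict(np.load("scene0.npz")); d=dict(np.load("top0.npz"))
print(px(s,13,110),px(s,360,240),"cans",px(d,162,107),px(d,158,153))
print(go([.5785,-.225,.2],90),go([.5785,-.225,.06],90))
E
```

```text
[ 0.07228432 -0.60415983  0.06707395] [0.62577483 0.2473674  0.08860413] cans [0.6473477  0.26830096 0.10005103] [0.54387065 0.27746791 0.09962928]
(array([ 459.6, -207.2,   16.5]), np.float64(-69.0)) (array([ 459.6, -207. ,  156.5]), np.float64(-69.0))
```

>>> send_rows:
  plan:
    - [[46,-21,2,0,0,-7],[92,-41,3,0,0,-14],[138,-62,5,0,0,-21],[184,-83,7,0,0,-28],[230,-104,8,0,0,-35],[276,-124,10,0,0,-41],[322,-145,12,0,0,-48],[368,-166,13,0,0,-55],[414,-186,15,0,0,-62],[460,-207,17,0,0,-69],[460,-207,50,0,0,-69],[460,-207,90,0,0,-69],[460,-207,120,0,0,-69],[460,-207,135,0,0,-69],[460,-207,135,0,0,-69],[460,-207,135,0,0,-69]]
  hand: 0

```text
clock: 2.1
ee_pos: [0.58, -0.2264, 0.0829]
tool_rot: [0.001, 0.707, 0.707, 0.0]
contact_force: [1.7, 0.5, 0.3]
gripper_width: -0.004
grasp_force: 0.0
```

```bash
python3 - <<'E'
from h import *
s=read_state(); print(s["clock"],s["ee_pos"],s["contact_force"],s["joint_positions"])
print(go([.5785,-.2196,.033],90)); save("top","a1.png",(180,80,400,220),3.6)
E
```

```text
2.1 [ 0.57995437 -0.22636854  0.08294546] [1.68162064 0.53346395 0.25657949] [-5.51374509e-01  6.92705403e-01  1.54749630e+00 -3.23247644e-05
  8.99084735e-01 -5.50560705e-01]
(array([ 6.8, -1.6, 49.9]), np.float64(-0.0))
```

View pics/a1.png

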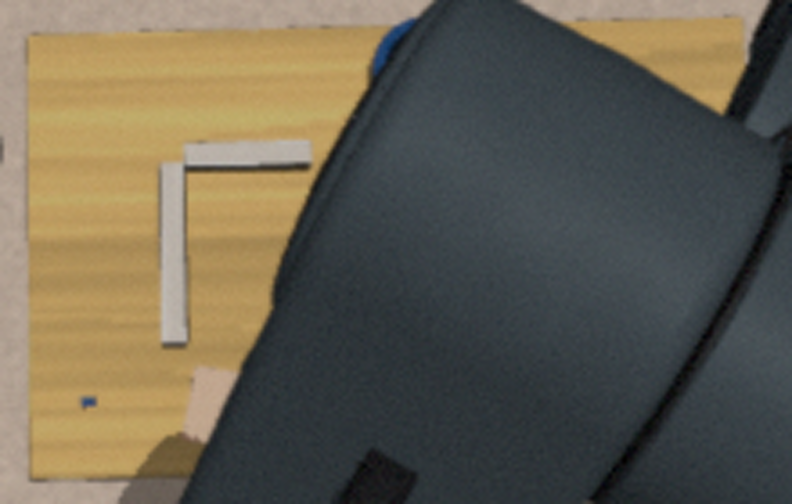

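The view from above is covered by the arm: only the stops (about (175,250) and (250,155)) and the tape are in sight. I'll use the scene camera from here. Next I lower and push at the middle.

>>> send_rows:
  plan:
    - [[0,-3,20,0,0,0],[0,-3,38,0,0,0],[0,-3,46,0,0,0],[0,-3,49,0,0,0],[8,-3,49,0,0,0],[16,-3,49,0,0,0],[20,-3,49,0,0,0],[22,-3,49,0,0,0],[24,-3,49,0,0,0],[26,-3,49,0,0,0],[28,-3,49,0,0,0],[30,-3,49,0,0,0],[32,-3,49,0,0,0],[34,-3,49,0,0,0],[36,-3,49,0,0,0]]

```text
clock: 4.03
ee_pos: [0.5761, -0.1896, 0.0328]
tool_rot: [-0.0, 0.707, 0.707, 0.0]
contact_force: [-0.1, 0.3, -1.1]
gripper_width: -0.003
grasp_force: 0.0
```

```bash
python3 - <<'E'
from h import *
s=read_state(); print(s["clock"],s["ee_pos"],s["contact_force"])
d=save("scene","s1.png",(60,180,330,340),2.9)
E
```

```text
4.025 [ 0.57613587 -0.18963835  0.03280609] [-0.05754109  0.28846408 -1.07068558]
```

View pics/s1.png

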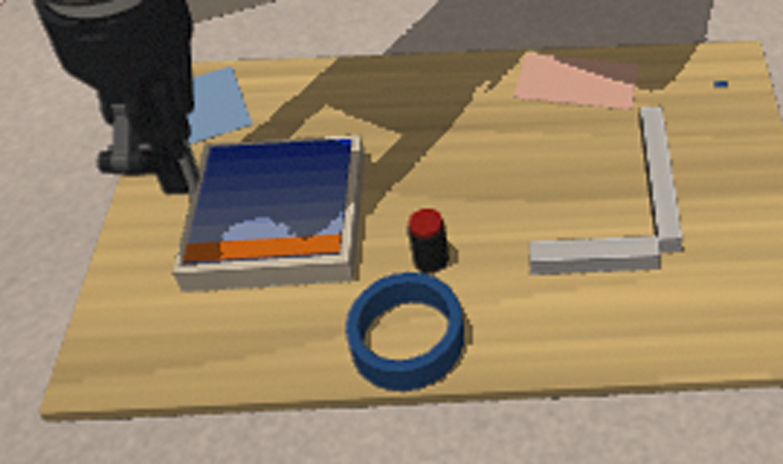

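The picture shows the fingertip at (180,185) near or at the panel's left edge, but there is no force yet. I'll keep going slowly.

>>> send_rows:
  plan:
    - [[1,0,0,0,0,0],[2,0,0,0,0,0],[3,0,0,0,0,0],[4,0,0,0,0,0],[5,0,0,0,0,0],[6,0,0,0,0,0]]

```text
clock: 4.82
ee_pos: [0.5761, -0.1837, 0.0328]
tool_rot: [-0.0, 0.707, 0.707, -0.0]
contact_force: [0.2, 0.8, 0.6]
gripper_width: 0.002
grasp_force: 0.0
```

```bash
cat >> h.py <<'E'
def cloud(d):
    v,u=np.mgrid[:384,:512]; k=d["depth"]; c=np.stack([(u-d["cx"])/d["fx"]*k,(v-d["cy"])/d["fy"]*k,k],-1)
    return c@rot(d).T+np.array(d["xyz"])
def panel(d):
    "painted top: min-area rectangle on points at top height over the board"
    P=cloud(d); h=cv2.cvtColor(d["img"],cv2.COLOR_RGB2HSV).astype(int)
    b=(h[...,0]>105)&(h[...,0]<130)&(h[...,1]>70); o=(h[...,0]<14)&(h[...,1]>150)
    m=(P[...,2]>.028)&(P[...,2]<.05)&(P[...,0]>.43)&(P[...,0]<.66)&(P[...,1]>-.23)&(P[...,1]<.14)&(b|o)
    m=cv2.morphologyEx(m.astype(np.uint8),cv2.MORPH_OPEN,np.ones((3,3)))
    n,l,st,_=cv2.connectedComponentsWithStats(m); k=1+st[1:,4].argmax(); m=l==k
    r=cv2.minAreaRect((P[m][:,:2]*1e3).astype(np.float32)); oc=P[m&o][:,:2].mean(0)
    return r,np.round(oc*1e3,1),np.round(P[m][:,2].mean(),4)
E
python3 - <<'E'
from h import *
print(panel(dict(np.load("scene0.npz")))); print(panel(get_image("scene")))
d=get_image("scene");P=cloud(d)
E
```

```text
(((562.9388427734375, -134.48977661132812), (74.48640441894531, 99.21373748779297), 0.11778276413679123), array([nan, nan]), np.float64(0.036))
(((562.94970703125, -134.27096557617188), (73.17912292480469, 97.77851867675781), 1.6551843881607056), array([nan, nan]), np.float64(0.036))h.py:28: RuntimeWarning: Mean of empty slice.
  r=cv2.minAreaRect((P[m][:,:2]*1e3).astype(np.float32)); oc=P[m&o][:,:2].mean(0)
  ret = um.true_divide(
```

```bash
python3 - <<'E'
from h import *
d=save("scene","s2.png",(80,180,200,285),5); P=cloud(d)
im=d["img"].astype(int).max(-1)
m=(P[...,2]>.02)&(P[...,2]<.09)&(P[...,1]<-.14)&(P[...,1]>-.3)&(P[...,0]>.5)&(P[...,0]<.7)&(im<60)
for z in np.arange(.02,.09,.008):
    q=P[m&(abs(P[...,2]-z-.004)<.004)]
    if len(q): print(round(z,3),len(q),np.percentile(q,[2,98],axis=0)[:,:2].round(3).tolist())
print(read_state()["ee_pos"])
E
```

```text
0.044 1 [[0.575, -0.173], [0.575, -0.173]]
0.052 20 [[0.573, -0.188], [0.59, -0.173]]
0.06 30 [[0.575, -0.189], [0.59, -0.173]]
0.068 27 [[0.572, -0.189], [0.591, -0.173]]
0.076 14 [[0.569, -0.178], [0.589, -0.173]]
0.084 5 [[0.562, -0.173], [0.588, -0.172]]
[ 0.57613177 -0.18370198  0.03280831]
```

View pics/s2.png

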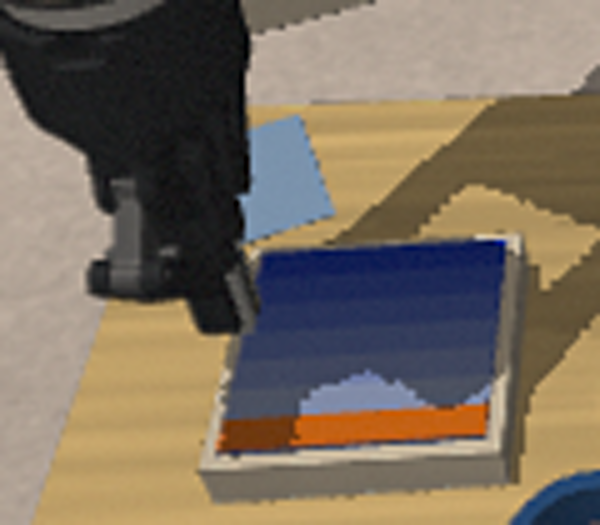

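```bash
python3 - <<'E'
from h import *
d=get_image("scene"); P=cloud(d)
for v in range(226,252,2): print(v,[ (P[v,u]*1e3).round(0).astype(int).tolist() for u in (121,125,128,130,133)])
E
```

```text
226 [[591, -174, 112], [580, -172, 101], [566, -173, 87], [497, -200, 14], [497, -194, 14]]
228 [[591, -175, 108], [581, -172, 97], [502, -203, 13], [501, -199, 12], [503, -193, 13]]
230 [[590, -177, 102], [585, -172, 96], [570, -174, 79], [527, -189, 33], [527, -183, 33]]
232 [[592, -177, 99], [587, -172, 93], [574, -173, 79], [533, -188, 34], [537, -180, 38]]
234 [[604, -172, 106], [589, -172, 90], [574, -174, 73], [541, -186, 37], [541, -180, 36]]
236 [[607, -172, 104], [581, -177, 76], [578, -174, 71], [570, -174, 63], [547, -179, 37]]
238 [[609, -172, 102], [584, -177, 74], [580, -174, 68], [573, -174, 60], [552, -177, 37]]
240 [[590, -183, 74], [589, -177, 73], [582, -175, 65], [576, -174, 58], [558, -176, 37]]
242 [[589, -185, 68], [589, -178, 68], [582, -176, 60], [579, -174, 56], [561, -176, 36]]
244 [[587, -187, 61], [590, -179, 63], [581, -177, 53], [582, -173, 54], [566, -175, 35]]
246 [[589, -188, 57], [588, -181, 55], [582, -178, 49], [571, -180, 36], [572, -174, 36]]
248 [[554, -207, 11], [556, -198, 13], [576, -183, 36], [576, -179, 35], [577, -173, 36]]
250 [[562, -205, 14], [581, -187, 35], [582, -181, 37], [580, -178, 34], [583, -171, 37]]
```

The fingertips are about 10 mm above the painted top, at z ≈ 0.05, although the reported TCP says 0.019. They haven't touched the panel, and it hasn't moved. I'll back off before lowering and measure the tip height against the camera.

>>> send_rows:
  plan:
    - [[-10,0,0,0,0,0],[-20,0,0,0,0,0],[-30,0,0,0,0,0],[-30,0,0,0,0,0],[-30,0,0,0,0,0]]

```text
clock: 5.65
ee_pos: [0.5759, -0.2138, 0.0327]
tool_rot: [-0.0, 0.708, 0.707, -0.0]
contact_force: [-0.3, -0.6, 0.4]
gripper_width: -0.002
grasp_force: 0.0
```

```bash
python3 - <<'E'
from h import *
s=read_state(); print(s["ee_pos"],s["gripper_width"],s["contact_force"],tips_ahead)
d=save("scene","s3.png",(60,150,210,270),5); P=cloud(d)
for v in range(220,256,3): print(v,[ (P[v,u]*1e3).round(0).astype(int).tolist() for u in range(100,122,3)])
E
```

```text
[ 0.57586376 -0.21378223  0.03273544] -0.002279698589320235 [-0.28973336 -0.56615334  0.41358552] 0.014
220 [[594, -204, 133], [592, -200, 131], [586, -198, 124], [568, -202, 106], [475, -244, 12], [477, -236, 14], [476, -230, 12], [476, -224, 12]]
223 [[599, -203, 130], [592, -202, 123], [591, -197, 121], [571, -203, 101], [483, -242, 11], [486, -234, 14], [485, -228, 12], [482, -223, 9]]
226 [[592, -209, 117], [593, -203, 117], [592, -199, 116], [572, -204, 95], [568, -201, 90], [492, -234, 10], [491, -228, 10], [494, -220, 12]]
229 [[580, -218, 96], [589, -208, 105], [589, -202, 105], [580, -202, 95], [502, -237, 12], [502, -231, 12], [503, -224, 12], [503, -218, 12]]
232 [[592, -213, 101], [592, -208, 100], [591, -204, 99], [586, -201, 93], [570, -204, 76], [510, -229, 11], [513, -222, 14], [512, -216, 12]]
235 [[614, -203, 116], [607, -202, 109], [597, -203, 97], [582, -205, 81], [575, -203, 73], [518, -227, 11], [518, -221, 11], [520, -214, 13]]
238 [[619, -202, 115], [610, -202, 105], [604, -200, 98], [583, -207, 74], [579, -204, 69], [569, -203, 58], [527, -219, 11], [528, -213, 12]]
241 [[522, -261, -1], [589, -216, 74], [588, -212, 72], [585, -208, 69], [582, -204, 64], [574, -203, 55], [534, -218, 10], [535, -211, 10]]
244 [[541, -252, 11], [589, -219, 65], [587, -215, 62], [589, -208, 64], [582, -207, 56], [544, -221, 13], [544, -215, 12], [544, -209, 11]]
247 [[551, -249, 13], [550, -244, 11], [588, -216, 55], [582, -215, 47], [582, -209, 48], [550, -220, 10], [552, -214, 11], [552, -208, 11]]
250 [[556, -249, 10], [558, -242, 11], [557, -237, 10], [560, -229, 13], [559, -224, 11], [561, -217, 13], [559, -212, 11], [560, -206, 11]]
253 [[566, -246, 12], [567, -239, 13], [567, -233, 13], [565, -229, 10], [566, -222, 11], [568, -216, 12], [567, -210, 11], [568, -204, 11]]
```

View pics/s3.png

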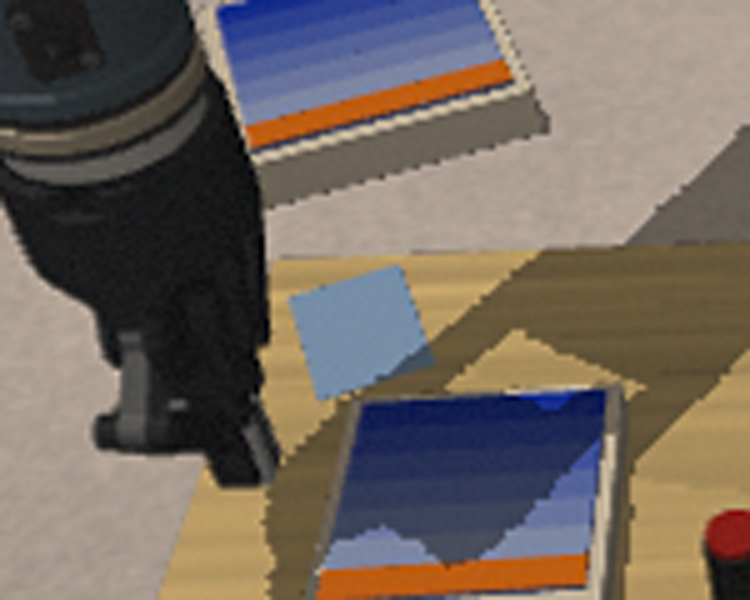

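The picture shows the tip's lower edge at (245,485), standing free left of the panel. The cloud gives z ≈ 0.047, so the tips end 14 mm above the reported TCP. I'll lower 28 mm carefully.

>>> send_rows:
  plan:
    - [[0,0,8,0,0,0],[0,0,16,0,0,0],[0,0,20,0,0,0],[0,0,23,0,0,0],[0,0,25,0,0,0],[0,0,27,0,0,0],[0,0,28,0,0,0],[0,0,28,0,0,0]]

```text
clock: 6.7
ee_pos: [0.5761, -0.2138, 0.0048]
tool_rot: [0.0, 0.707, 0.707, 0.0]
contact_force: [-0.7, -0.7, 0.1]
gripper_width: 0.002
grasp_force: 0.0
```

```bash
python3 - <<'E'
from h import *
s=read_state(); print(s["ee_pos"],s["contact_force"])
d=get_image("scene"); P=cloud(d)
for v in range(246,270,3): print(v,[ (P[v,u]*1e3).round(0).astype(int).tolist() for u in range(100,122,3)])
E
```

```text
[ 0.57611015 -0.21377684  0.00482415] [-0.74270263 -0.74466604  0.13240453]
246 [[632, -201, 109], [621, -202, 96], [612, -202, 85], [602, -203, 73], [583, -207, 52], [580, -204, 47], [569, -204, 35], [551, -207, 13]]
249 [[633, -202, 103], [624, -202, 92], [615, -203, 81], [606, -203, 69], [588, -207, 49], [582, -205, 41], [574, -203, 31], [558, -206, 12]]
252 [[564, -246, 13], [564, -240, 13], [588, -220, 41], [589, -214, 41], [588, -209, 40], [583, -207, 33], [577, -204, 26], [567, -204, 13]]
255 [[571, -244, 12], [570, -239, 11], [570, -233, 10], [589, -217, 32], [588, -212, 31], [585, -208, 27], [581, -204, 21], [572, -203, 11]]
258 [[578, -243, 11], [578, -237, 11], [579, -231, 11], [580, -224, 12], [580, -219, 12], [580, -213, 12], [581, -207, 12], [580, -201, 11]]
261 [[586, -240, 12], [586, -234, 12], [588, -228, 14], [587, -223, 12], [587, -217, 11], [588, -211, 12], [587, -206, 11], [589, -199, 13]]
264 [[592, -239, 10], [593, -233, 12], [594, -226, 13], [594, -221, 12], [594, -215, 11], [594, -210, 11], [595, -203, 12], [595, -198, 12]]
267 [[601, -236, 12], [600, -231, 11], [601, -225, 12], [602, -219, 13], [601, -214, 11], [600, -209, 10], [603, -202, 13], [619, -187, 34]]
```

>>> send_rows:
  plan:
    - [[5,0,0,0,0,0],[9,0,0,0,0,0],[10.5,0,0,0,0,0],[12,0,0,0,0,0],[13.5,0,0,0,0,0],[15,0,0,0,0,0],[16.5,0,0,0,0,0],[18,0,0,0,0,0],[20,0,0,0,0,0],[22,0,0,0,0,0]]

```text
clock: 8.0
ee_pos: [0.5762, -0.1918, 0.0049]
tool_rot: [0.0, 0.707, 0.707, -0.0]
contact_force: [-0.6, -2.7, -1.0]
gripper_width: 0.002
grasp_force: 1.4
```

```bash
python3 - <<'E'
from h import *
s=read_state(); print(s["ee_pos"],s["contact_force"])
print(panel(get_image("scene"))[0])
E
```

```text
[ 0.57621183 -0.19181003  0.00485268] [-0.62652983 -2.6909769  -0.99296285]
((563.7684936523438, -126.48637390136719), (74.12074279785156, 98.1804428100586), 0.4969382584095001)h.py:28: RuntimeWarning: Mean of empty slice.
  r=cv2.minAreaRect((P[m][:,:2]*1e3).astype(np.float32)); oc=P[m&o][:,:2].mean(0)
  ret = um.true_divide(
```

>>> send_rows:
  plan:
    - [[2,0,0,0,0,0],[4,0,0,0,0,0],[6,0,0,0,0,0],[8,0,0,0,0,0],[10,0,0,0,0,0],[12,0,0,0,0,0],[14,0,0,0,0,0],[16,0,0,0,0,0],[18,0,0,0,0,0],[20,0,0,0,0,0],[22,0,0,0,0,0],[24,0,0,0,0,0],[26,0,0,0,0,0],[28,0,0,0,0,0],[24,0,0,0,0,0],[20,-10,0,0,0,0],[20,-22,0,0,0,0],[20,-31,0,0,0,0],[20,-33,0,0,0,0],[20,-33,0,0,0,0]]

```text
clock: 10.55
ee_pos: [0.5432, -0.1718, 0.0049]
tool_rot: [0.0, 0.707, 0.707, 0.0]
contact_force: [-0.1, 0.7, -0.3]
gripper_width: -0.001
grasp_force: 0.0
```

```bash
sed -i 's/h\[...,0\]<14)&(h\[...,1\]>150)/h[...,0]<14)\&(h[...,1]>150)\&(h[...,2]>40)/; s/(h\[...,1\]>70)/(h[...,1]>45)/; s/np.ones((3,3))/np.ones((2,2))/' h.py
cat >> h.py <<'E'
def pose(d):
    "centre and yaw (deg, of panel's -x...; mod 90) from whole panel top incl. bare rim"
    P=cloud(d); m=(P[...,2]>.0325)&(P[...,2]<.043)&(P[...,0]>.44)&(P[...,0]<.66)&(P[...,1]>-.22)&(P[...,1]<.122)&(d["img"].max(-1)>35)
    m=cv2.morphologyEx(m.astype(np.uint8),cv2.MORPH_OPEN,np.ones((3,3)))
    n,l,st,_=cv2.connectedComponentsWithStats(m); m=l==1+st[1:,4].argmax()
    return cv2.minAreaRect((P[m][:,:2]*1e3).astype(np.float32))
E
python3 - <<'E'
from h import *
s=read_state(); print(s["clock"],s["ee_pos"],s["contact_force"])
d=save("scene","s4.png",(60,180,330,340),2.9);np.savez("s4.npz",**d)
print(panel(d),pose(d),pose(dict(np.load("scene0.npz"))))
E
```

```text
10.55 [ 0.54315561 -0.17183947  0.00491617] [-0.10799406  0.66073511 -0.3315125 ]
(((793.46875, -56.15943908691406), (541.9942626953125, 110.96993255615234), 10.252638816833496), array([ 624.2, -104.5]), np.float64(0.0388)) ((580.43212890625, -98.19729614257812), (109.66450500488281, 111.53580474853516), 89.59022521972656) ((578.7487182617188, -133.63299560546875), (111.20252227783203, 109.27044677734375), 1.616966962814331)
```

View pics/s4.png

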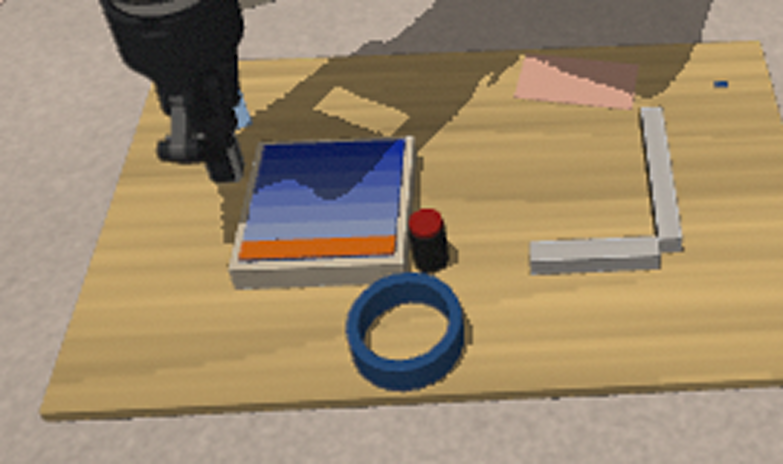

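The panel's left face at (410,180) is just short of the post at (428,225). The measured pose is (0.580, -0.098) with yaw about 0. The pusher now stands at the near part of the panel's right face. Next I compute the turning arc.

```bash
cat >> h.py <<'E'
def arc(th0,ths,a=.0184,s=.037,post=(.617,-.0277),r=.012,hp=.0105):
    "TCP world for panel rolled clockwise about the post by th (deg); returns rows from current pose"
    out=[]
    for th in ths:
        k=np.radians(th); n=np.array([np.sin(k),np.cos(k)]); t=np.array([np.cos(k),-np.sin(k)])
        p=np.array(post)-r*n+(a+r*k)*t-(.055+s)*t-(.110+hp)*n
        g,w=go([p[0],p[1],read_state()["ee_pos"][2]],90-th); out.append([round(float(g[0]),1),round(float(g[1]),1),0,0,0,float(round(w,1))])
    return out
E
python3 - <<'E'
from h import *
print(arc(0,[0,2,4,6,8,10,12,14,16,18,20]))
E
```

```text
[[11.7, -0.1, 0, 0, 0, -0.0], [14.3, -4.3, 0, 0, 0, 2.0], [17.1, -8.3, 0, 0, 0, 4.0], [20.0, -12.3, 0, 0, 0, 6.0], [23.0, -16.2, 0, 0, 0, 8.0], [26.1, -19.9, 0, 0, 0, 10.0], [29.4, -23.6, 0, 0, 0, 12.0], [32.7, -27.1, 0, 0, 0, 14.0], [36.2, -30.6, 0, 0, 0, 16.0], [39.7, -33.9, 0, 0, 0, 18.0], [43.4, -37.1, 0, 0, 0, 20.0]]
```

>>> send_rows:
  plan:
    - [[3,0,0,0,0,0],[6,0,0,0,0,0],[7.5,0,0,0,0,0],[9,0,0,0,0,0],[10.5,0,0,0,0,0],[11.7,0,0,0,0,0],[13,-2.2,0,0,0,1],[14.3,-4.3,0,0,0,2],[15.7,-6.3,0,0,0,3],[17.1,-8.3,0,0,0,4],[18.5,-10.3,0,0,0,5],[20,-12.3,0,0,0,6],[23,-16.2,0,0,0,8],[26.1,-19.9,0,0,0,10],[29.4,-23.6,0,0,0,12],[32.7,-27.1,0,0,0,14],[36.2,-30.6,0,0,0,16],[38,-32.2,0,0,0,17]]

```text
clock: 12.85
ee_pos: [0.5104, -0.1333, 0.0047]
tool_rot: [-0.0, 0.804, 0.594, -0.0]
contact_force: [1.2, -1.8, 0.3]
gripper_width: -0.003
grasp_force: 0.7
```

```bash
python3 - <<'E'
from h import *
s=read_state(); print(s["clock"],s["ee_pos"],s["contact_force"])
print(pose(get_image("scene"))); print(arc(0,range(17,54,2)))
E
```

```text
12.85 [ 0.51044443 -0.13330513  0.00474826] [ 1.23396016 -1.78350145  0.3294469 ]
((589.1689453125, -70.98558807373047), (149.6163787841797, 126.45317840576172), 71.66889953613281)
[[-0.5, 1.2, 0, 0, 0, -0.1], [2.0, -2.9, 0, 0, 0, 1.9], [4.6, -7.0, 0, 0, 0, 3.9], [7.4, -11.0, 0, 0, 0, 5.9], [10.3, -14.9, 0, 0, 0, 7.9], [13.3, -18.7, 0, 0, 0, 9.9], [16.4, -22.4, 0, 0, 0, 11.9], [19.6, -25.9, 0, 0, 0, 13.9], [22.9, -29.4, 0, 0, 0, 15.9], [26.4, -32.7, 0, 0, 0, 17.9], [29.9, -36.0, 0, 0, 0, 19.9], [33.6, -39.1, 0, 0, 0, 21.9], [37.3, -42.1, 0, 0, 0, 23.9], [41.1, -44.9, 0, 0, 0, 25.9], [45.0, -47.7, 0, 0, 0, 27.9], [49.0, -50.3, 0, 0, 0, 29.9], [53.1, -52.8, 0, 0, 0, 31.9], [57.2, -55.1, 0, 0, 0, 33.9], [61.4, -57.3, 0, 0, 0, 35.9]]
```

```bash
sed -i 's/^    m=cv2.morphologyEx(m.astype(np.uint8),cv2.MORPH_OPEN,np.ones((3,3)))/    m=m\&(np.hypot(P[...,0]-.617,P[...,1]+.0277)>.0155)\&(np.hypot(P[...,0]-.6757,P[...,1]+.0394)>.038)\n&/' h.py
python3 - <<'E'
from h import *
print(pose(get_image("scene")))
E
```

```text
((575.0031127929688, -88.31549835205078), (113.59441375732422, 111.13984680175781), 71.50554656982422)
```

```bash
python3 - <<'E'
from h import *
print(arc(0,range(18,54,2),a=.0285,s=.036))
E
```

```text
[[0.6, 10.2, 0, 0, 0, 0.9], [2.8, 6.1, 0, 0, 0, 2.9], [5.1, 2.0, 0, 0, 0, 4.9], [7.5, -1.9, 0, 0, 0, 6.9], [10.1, -5.8, 0, 0, 0, 8.9], [12.8, -9.6, 0, 0, 0, 10.9], [15.6, -13.3, 0, 0, 0, 12.9], [18.5, -16.9, 0, 0, 0, 14.9], [21.5, -20.5, 0, 0, 0, 16.9], [24.6, -23.9, 0, 0, 0, 18.9], [27.9, -27.2, 0, 0, 0, 20.9], [31.2, -30.4, 0, 0, 0, 22.9], [34.6, -33.4, 0, 0, 0, 24.9], [38.1, -36.4, 0, 0, 0, 26.9], [41.8, -39.3, 0, 0, 0, 28.9], [45.4, -42.0, 0, 0, 0, 30.9], [49.2, -44.6, 0, 0, 0, 32.9], [53.1, -47.1, 0, 0, 0, 34.9]]
```

>>> send_rows:
  plan:
    - [[-4,0,0,0,0,0],[-4,6,0,0,0,1],[-4,11,0,0,0,1.5],[-2,11.5,0,0,0,1.5],[-0.5,11,0,0,0,1.5],[1,10,0,0,0,1.5],[2,8,0,0,0,2],[2.8,6.1,0,0,0,2.9],[4,4,0,0,0,3.9],[5.1,2,0,0,0,4.9],[6.3,0,0,0,0,5.9],[7.5,-1.9,0,0,0,6.9],[8.8,-3.9,0,0,0,7.9],[10.1,-5.8,0,0,0,8.9],[12.8,-9.6,0,0,0,10.9],[15.6,-13.3,0,0,0,12.9],[18.5,-16.9,0,0,0,14.9]]

```text
clock: 15.08
ee_pos: [0.4998, -0.1108, 0.0047]
tool_rot: [-0.0, 0.875, 0.484, -0.0]
contact_force: [-0.7, -2.3, -0.2]
gripper_width: -0.0
grasp_force: 0.9
```

```bash
cat >> h.py <<'E'
def rel(th):
    "panel in post/tool terms, th = panel turn (deg)"
    s=read_state(); d=get_image("scene"); r=pose(d); c=np.array(r[0]); k=np.radians(th if th is not None else 90-r[2]); n=np.array([np.sin(k),np.cos(k)]); t=np.array([np.cos(k),-np.sin(k)])
    e=s["ee_pos"][:2]*1e3-c; p=np.array([617,-27.7])-c
    print("clock",s["clock"],"F",s["contact_force"].round(1),r,"theta",round(np.degrees(k),1),"tool n,t",e@n,e@t,"post n,t",p@n,p@t,"tool yaw",go([0,0,0],0)[1])
E
python3 - <<'E'
from h import *
rel(None)
E
```

```text
clock 15.075 F [-0.7 -2.3 -0.2] ((569.6444091796875, -78.43978881835938), (110.90729522705078, 110.4093017578125), 57.51707077026367) theta 32.5 tool n,t -64.7752443221347 -41.5299423525453 post n,t 68.23386427417601 12.697161788600525 tool yaw 57.9
```

```bash
python3 - <<'E'
from h import *
print(arc(0,range(34,75,2),a=.0355,s=.039))
E
```

```text
[[1.7, 0.4, 0, 0, 0, 1.9], [3.7, -3.7, 0, 0, 0, 3.9], [5.9, -7.8, 0, 0, 0, 5.9], [8.1, -11.7, 0, 0, 0, 7.9], [10.5, -15.6, 0, 0, 0, 9.9], [13.0, -19.4, 0, 0, 0, 11.9], [15.6, -23.1, 0, 0, 0, 13.9], [18.3, -26.8, 0, 0, 0, 15.9], [21.2, -30.3, 0, 0, 0, 17.9], [24.1, -33.7, 0, 0, 0, 19.9], [27.2, -37.1, 0, 0, 0, 21.9], [30.3, -40.3, 0, 0, 0, 23.9], [33.5, -43.4, 0, 0, 0, 25.9], [36.9, -46.5, 0, 0, 0, 27.9], [40.3, -49.4, 0, 0, 0, 29.9], [43.8, -52.2, 0, 0, 0, 31.9], [47.4, -54.8, 0, 0, 0, 33.9], [51.1, -57.4, 0, 0, 0, 35.9], [54.9, -59.8, 0, 0, 0, 37.9], [58.7, -62.2, 0, 0, 0, 39.9], [62.6, -64.3, 0, 0, 0, 41.9]]
```

>>> send_rows:
  plan:
    - [[1,0.2,0,0,0,1],[2.7,-1.7,0,0,0,2.9],[3.7,-3.7,0,0,0,3.9],[5.9,-7.8,0,0,0,5.9],[8.1,-11.7,0,0,0,7.9],[10.5,-15.6,0,0,0,9.9],[13,-19.4,0,0,0,11.9],[15.6,-23.1,0,0,0,13.9],[18.3,-26.8,0,0,0,15.9],[21.2,-30.3,0,0,0,17.9],[22.6,-32,0,0,0,18.9]]

```text
clock: 16.5
ee_pos: [0.4824, -0.0744, 0.0046]
tool_rot: [-0.001, 0.942, 0.335, -0.002]
contact_force: [-4.6, -4.3, 2.9]
gripper_width: 0.004
grasp_force: 3.1
```

```bash
python3 - <<'E'
from h import *
rel(None)
E
```

```text
clock 16.5 F [-4.6 -4.3  2.9] ((559.6923217773438, -65.2251205444336), (110.69294738769531, 109.88191986083984), 40.22159957885742) theta 49.8 tool n,t -64.93627245321538 -42.85351383089763 post n,t 67.98911016867332 8.353774812489478 tool yaw 39.1
```

```bash
python3 - <<'E'
from h import *
print(arc(0,range(51,92,2),a=.0362,s=.042))
E
```

```text
[[1.4, -1.5, 0, 0, 0, 0.1], [3.2, -5.7, 0, 0, 0, 2.1], [5.2, -9.8, 0, 0, 0, 4.1], [7.3, -13.8, 0, 0, 0, 6.1], [9.5, -17.8, 0, 0, 0, 8.1], [11.8, -21.7, 0, 0, 0, 10.1], [14.3, -25.5, 0, 0, 0, 12.1], [16.8, -29.2, 0, 0, 0, 14.1], [19.5, -32.8, 0, 0, 0, 16.1], [22.3, -36.4, 0, 0, 0, 18.1], [25.2, -39.8, 0, 0, 0, 20.1], [28.2, -43.2, 0, 0, 0, 22.1], [31.3, -46.4, 0, 0, 0, 24.1], [34.5, -49.6, 0, 0, 0, 26.1], [37.8, -52.6, 0, 0, 0, 28.1], [41.2, -55.5, 0, 0, 0, 30.1], [44.7, -58.3, 0, 0, 0, 32.1], [48.3, -61.0, 0, 0, 0, 34.1], [51.9, -63.6, 0, 0, 0, 36.1], [55.6, -66.1, 0, 0, 0, 38.1], [59.4, -68.4, 0, 0, 0, 40.1]]
```

>>> send_rows:
  plan:
    - [[1.4,-1.5,0,0,0,1],[2.3,-3.6,0,0,0,2],[3.2,-5.7,0,0,0,3],[5.2,-9.8,0,0,0,4.6],[7.3,-13.8,0,0,0,6.3],[9.5,-17.8,0,0,0,8.1],[11.8,-21.7,0,0,0,10.1],[14.3,-25.5,0,0,0,12.1],[16.8,-29.2,0,0,0,14.1],[19.5,-32.8,0,0,0,16.1],[22.3,-36.4,0,0,0,18.1],[25.2,-39.8,0,0,0,20.1],[28.2,-43.2,0,0,0,22.1],[31.3,-46.4,0,0,0,24.1],[33,-48,0,0,0,25.1]]

```text
clock: 18.42
ee_pos: [0.4772, -0.0162, 0.0046]
tool_rot: [-0.001, 0.992, 0.122, -0.003]
contact_force: [-4.7, -4.2, 3.0]
gripper_width: -0.003
grasp_force: 2.8
```

```bash
python3 - <<'E'
from h import *
rel(None)
print(arc(0,range(78,95,1),a=.0362,s=.042))
E
```

```text
clock 18.425 F [-4.7 -4.2  3. ] ((551.1392822265625, -42.29228973388672), (112.47929382324219, 108.9106674194336), 14.215215682983398) theta 75.8 tool n,t -65.24179081195533 -43.47599029682784 post n,t 67.42742695551513 2.027599434985345 tool yaw 14.0
[[1.9, -3.9, 0, 0, 0, 2.0], [2.7, -5.9, 0, 0, 0, 3.0], [3.6, -8.0, 0, 0, 0, 4.0], [4.6, -10.0, 0, 0, 0, 5.0], [5.5, -12.0, 0, 0, 0, 6.0], [6.5, -14.0, 0, 0, 0, 7.0], [7.5, -16.0, 0, 0, 0, 8.0], [8.6, -18.0, 0, 0, 0, 9.0], [9.7, -20.0, 0, 0, 0, 10.0], [10.8, -21.9, 0, 0, 0, 11.0], [11.9, -23.8, 0, 0, 0, 12.0], [13.1, -25.7, 0, 0, 0, 13.0], [14.3, -27.6, 0, 0, 0, 14.0], [15.6, -29.4, 0, 0, 0, 15.0], [16.8, -31.2, 0, 0, 0, 16.0], [18.1, -33.1, 0, 0, 0, 17.0], [19.4, -34.8, 0, 0, 0, 18.0]]
```

>>> send_rows:
  plan:
    - [[0.9,-1.9,0,0,0,1],[1.9,-3.9,0,0,0,2],[2.7,-5.9,0,0,0,3],[4.6,-10,0,0,0,5],[6.5,-14,0,0,0,7],[8.6,-18,0,0,0,9],[10.8,-21.9,0,0,0,11],[13.1,-25.7,0,0,0,13],[14.3,-27.6,0,0,0,14],[10,-28.5,0,0,0,14],[0,-31,0,0,0,14],[0,-31,-10,0,0,14],[0,-31,-10,0,0,14]]

```text
clock: 20.1
ee_pos: [0.4737, 0.0129, 0.0157]
tool_rot: [0.0, 1.0, 0.0, 0.001]
contact_force: [0.5, 0.3, -0.1]
gripper_width: -0.001
grasp_force: 0.0
```

```bash
python3 - <<'E'
from h import *
rel(None); s=read_state(); print(s["ee_pos"],s["joint_positions"])
E
```

```text
clock 20.1 F [ 0.5  0.3 -0.1] ((549.8638916015625, -28.858905792236328), (110.82097625732422, 109.0560073852539), 0.8027576208114624) theta 89.2 tool n,t -75.53174454180127 -42.84809542758155 post n,t 67.14575567081168 -0.21819467841632256 tool yaw 0.1
[0.47377005 0.01291858 0.01545664] [-2.09181909e-01  6.94602537e-01  1.95700469e+00  1.36630293e-04
  4.87644637e-01  1.36054624e+00]
```

>>> send_rows:
  plan:
    - [[-10,0,-20,0,0,0],[-16,15,-40,0,0,-8],[-16,50,-40,0,0,-18],[-16,90,-40,0,0,-28],[-16,120,-40,0,0,-38],[-10,124,-40,0,0,-48],[10,124,-40,0,0,-58],[35,124,-40,0,0,-68],[60,124,-40,0,0,-78],[78,124,-30,0,0,-88],[78,124,-15,0,0,-90],[78,124,0,0,0,-90],[78,124,8,0,0,-90],[78,124,10.5,0,0,-90],[78,124,10.5,0,0,-90]]

```text
clock: 22.02
ee_pos: [0.5507, -0.1108, 0.0043]
tool_rot: [-0.0, 0.707, 0.707, -0.0]
contact_force: [0.8, 0.7, -0.1]
gripper_width: 0.001
grasp_force: 0.0
```

```bash
python3 - <<'E'
from h import *
s=read_state(); print(s["ee_pos"],s["contact_force"]); print(pose(get_image("scene")))
E
```

```text
[ 0.55067629 -0.11081505  0.0042623 ] [ 0.79116759  0.71449133 -0.09960803]
((549.9304809570312, -28.7288818359375), (111.3023910522461, 109.69450378417969), 0.02848026156425476)
```

>>> send_rows:
  plan:
    - [[6,1,0,0,0,0],[11,2,0,0,0,0],[14,2,0,0,0,0],[15.5,2,0,0,0,0],[17,2,0,0,0,0],[18.5,2,0,0,0,0],[20,2,0,0,0,0],[23,2,0,0,0,0],[26,2,0,0,0,0],[29,2,0,0,0,0],[32,2,0,0,0,0],[35,2,0,0,0,0],[38,2,0,0,0,0],[41,2,0,0,0,0],[44,2,0,0,0,0],[47,2,0,0,0,0],[50,2,0,0,0,0]]

```text
clock: 24.2
ee_pos: [0.5528, -0.0606, 0.0044]
tool_rot: [0.0, 0.707, 0.707, -0.0]
contact_force: [0.1, -4.7, 1.5]
gripper_width: -0.001
grasp_force: 2.0
```

```bash
python3 - <<'E'
from h import *
s=read_state(); print(s["ee_pos"],s["contact_force"]); print(pose(get_image("scene")))
E
```

```text
[ 0.55284452 -0.0606247   0.00435086] [ 0.0807224  -4.67288316  1.51659865]
((548.9378662109375, 3.237751007080078), (112.87505340576172, 109.57283782958984), 89.76446533203125)
```

>>> send_rows:
  plan:
    - [[3,0,0,0,0,0],[6,0,0,0,0,0],[9,0,0,0,0,0],[12,0,0,0,0,0],[15,0,0,0,0,0],[18,0,0,0,0,0],[21,0,0,0,0,0],[24,0,0,0,0,0],[27,0,0,0,0,0],[30,0,0,0,0,0],[33,0,0,0,0,0],[36,0,0,0,0,0],[39,0,0,0,0,0],[42,0,0,0,0,0],[45,0,0,0,0,0],[48,0,0,0,0,0],[50,0,0,0,0,0],[51,0,0,0,0,0],[52,0,0,0,0,0]]

```text
clock: 26.62
ee_pos: [0.5527, -0.0087, 0.0043]
tool_rot: [-0.0, 0.707, 0.707, -0.0]
contact_force: [0.3, -4.1, 1.7]
gripper_width: -0.002
grasp_force: 2.4
```

```bash
python3 - <<'E'
from h import *
s=read_state(); print(s["ee_pos"],s["contact_force"]); print(pose(get_image("scene")))
E
```

```text
[ 0.55274941 -0.00873917  0.00431022] [ 0.32738987 -4.11898197  1.7272215 ]
((549.66064453125, 56.346763610839844), (110.95182800292969, 109.47785949707031), 0.11605270206928253)
```

>>> send_rows:
  plan:
    - [[1,0,0,0,0,0],[2,0,0,0,0,0],[3,0,0,0,0,0],[4,0,0,0,0,0],[4.7,0,0,0,0,0],[5.4,0,0,0,0,0],[6,0,0,0,0,0],[6,0,0,0,0,0]]

```text
clock: 27.68
ee_pos: [0.5528, -0.0026, 0.0043]
tool_rot: [-0.0, 0.707, 0.707, 0.0]
contact_force: [0.6, -4.5, 2.8]
gripper_width: 0.002
grasp_force: 2.2
```

>>> send_rows:
  plan:
    - [[0.4,0,0,0,0,0],[0.8,0,0,0,0,0],[1.2,0,0,0,0,0],[1.2,0,0,0,0,0]]

```text
clock: 28.18
ee_pos: [0.5528, -0.0016, 0.0043]
tool_rot: [0.0, 0.707, 0.707, 0.0]
contact_force: [0.3, -4.3, 2.9]
gripper_width: 0.002
grasp_force: 2.4
```

>>> send_rows:
  plan:
    - [[0.3,0,0,0,0,0],[0.6,0,0,0,0,0],[0.9,0,0,0,0,0],[0.9,0,0,0,0,0]]

```text
clock: 28.68
ee_pos: [0.5528, -0.0007, 0.0044]
tool_rot: [0.0, 0.707, 0.707, 0.0]
contact_force: [0.0, -4.3, 3.7]
gripper_width: -0.002
grasp_force: 2.4
```

>>> send_rows:
  plan:
    - [[0.3,0,0,0,0,0],[0.5,0,0,0,0,0],[0.5,0,0,0,0,0]]

```text
clock: 29.05
ee_pos: [0.5528, -0.0003, 0.0043]
tool_rot: [0.0, 0.707, 0.708, -0.0]
contact_force: [0.1, -4.9, 2.4]
gripper_width: 0.002
grasp_force: 2.8
```

>>> send_rows:
  plan:
    - [[0.3,0,0,0,0,0],[0.6,0,0,0,0,0],[0.6,0,0,0,0,0]]

```text
clock: 29.42
ee_pos: [0.5528, -0.0003, 0.0043]
tool_rot: [0.0, 0.707, 0.708, -0.0]
contact_force: [-0.8, -8.0, 1.8]
gripper_width: -0.003
grasp_force: 3.8
```

>>> send_rows:
  plan:
    - [[0.3,0,0,0,0,0],[0.6,0,0,0,0,0],[0.6,0,0,0,0,0]]

```text
clock: 29.8
ee_pos: [0.5528, -0.0003, 0.0043]
tool_rot: [0.001, 0.706, 0.708, -0.001]
contact_force: [-1.3, -10.9, 3.5]
gripper_width: 0.003
grasp_force: 4.9
```

>>> send_rows:
  plan:
    - [[0.3,0,0,0,0,0],[0.5,0,0,0,0,0],[0.5,0,0,0,0,0],[0.5,0,0,0,0,0]]

```text
clock: 30.3
ee_pos: [0.5528, -0.0002, 0.0043]
tool_rot: [0.001, 0.706, 0.708, -0.001]
contact_force: [-1.2, -11.6, 2.5]
gripper_width: 0.001
grasp_force: 5.8
```

```bash
python3 - <<'E'
from h import *
f=[]
for i in range(3):
    d=get_image("scene"); s=read_state(); f.append(s["contact_force"].round(1).tolist())
print(f,pose(d),s["ee_pos"])
E
```

```text
[[-0.2, -11.0, 3.0], [-1.2, -11.7, 1.9], [-1.6, -11.6, 2.4]] ((549.6167602539062, 64.7236328125), (110.22721862792969, 109.60169219970703), 0.47620469331741333) [ 5.52808913e-01 -2.16140066e-04  4.37668915e-03]
```

>>> send_rows:
  plan:
    - [[0.3,0,0,0,0,0],[0.5,0,0,0,0,0],[0.5,0,0,0,0,0],[0.5,0,0,0,0,0],[0.5,0,0,0,0,0]]

```text
clock: 31.08
ee_pos: [0.5526, -0.0002, 0.0044]
tool_rot: [0.001, 0.706, 0.708, -0.001]
contact_force: [-2.1, -12.2, 2.6]
gripper_width: -0.006
grasp_force: 6.6
```

>>> send_rows:
  plan:
    - [[0.3,0,0,0,0,0],[0.6,0,0,0,0,0],[0.6,0,0,0,0,0],[0.6,0,0,0,0,0],[0.6,0,0,0,0,0]]

```text
clock: 31.7
ee_pos: [0.5524, -0.0001, 0.0044]
tool_rot: [0.001, 0.706, 0.708, -0.002]
contact_force: [-2.7, -15.0, 2.2]
gripper_width: 0.0
grasp_force: 7.6
```

```bash
python3 - <<'E'
from h import *
f=[]
for i in range(4):
    d=get_image("scene"); s=read_state(); f.append(s["contact_force"].round(1).tolist())
print(f,pose(d),s["ee_pos"])
E
```

```text
[[-0.9, -15.0, 3.2], [-3.8, -15.7, 3.4], [-2.6, -16.1, 2.6], [-1.9, -15.6, 3.6]] ((549.2716064453125, 65.89595031738281), (110.6413345336914, 107.84916687011719), 0.2887437343597412) [ 5.52463556e-01 -4.93757933e-05  4.36598336e-03]
```

>>> send_rows:
  plan:
    - [[-0.5,0,0,0,0,0],[-1.5,0,0,0,0,0],[-3,0,0,0,0,0],[-10,0,0,0,0,0],[-22,0,0,0,0,0],[-26,-5,-20,0,0,0],[-26,-30,-40,0,0,10],[-26,-60,-40,0,0,20],[-26,-90,-40,0,0,30],[-20,-103,-40,0,0,40],[0,-105,-40,0,0,50],[25,-105,-40,0,0,60],[50,-105,-40,0,0,70],[68,-100,-40,0,0,80],[70,-90,-30,0,0,90],[70,-86,-15,0,0,90],[70,-86,-4,0,0,90],[70,-86,0,0,0,90],[70,-86,0,0,0,90]]

```text
clock: 34.28
ee_pos: [0.466, 0.0723, 0.0038]
tool_rot: [-0.0, 1.0, 0.001, -0.001]
contact_force: [0.2, -0.5, 0.3]
gripper_width: 0.001
grasp_force: 0.0
```

```bash
python3 - <<'E'
from h import *
d=get_image("scene"); s=read_state(); print(s["clock"],s["ee_pos"],s["contact_force"],pose(d),go([0,0,0],0)[1])
E
```

```text
34.325 [0.46630847 0.07236314 0.00417892] [-0.3199679  -0.52292344  0.35564015] ((549.6063232421875, 65.87687683105469), (111.35472869873047, 107.8079605102539), 0.3037988543510437) 0.1
```

>>> send_rows:
  plan:
    - [[6,0,0,0,0,0],[12,0,0,0,0,0],[14.5,0,0,0,0,0],[16,0,0,0,0,0],[17,0,0,0,0,0],[18,0,0,0,0,0],[19,0,0,0,0,0],[20,0,0,0,0,0],[21.5,0,0,0,0,0],[23,0,0,0,0,0],[24.5,0,0,0,0,0],[26,0,0,0,0,0],[26,0,0,0,0,0]]

```text
clock: 35.95
ee_pos: [0.4872, 0.073, 0.0041]
tool_rot: [-0.0, 1.0, 0.001, -0.005]
contact_force: [-8.3, 0.3, 6.7]
gripper_width: -0.005
grasp_force: 4.0
```

```bash
python3 - <<'E'
from h import *
d=get_image("scene"); s=read_state(); print(s["clock"],s["ee_pos"],s["contact_force"],pose(d))
E
```

```text
36.0 [0.48747967 0.07303087 0.00412026] [-6.76940631 -1.34966078  5.79147823] ((552.945068359375, 65.75328826904297), (111.68688201904297, 107.56100463867188), 0.3223307132720947)
```

>>> send_rows:
  plan:
    - [[1,0,0,0,0,0],[2,0,0,0,0,0],[3,0,0,0,0,0],[4,0,0,0,0,0],[4,0,0,0,0,0]]

```text
clock: 36.62
ee_pos: [0.4915, 0.073, 0.0041]
tool_rot: [-0.0, 1.0, 0.001, -0.005]
contact_force: [-7.6, -0.8, 5.6]
gripper_width: 0.001
grasp_force: 3.8
```

>>> send_rows:
  plan:
    - [[0.7,0,0,0,0,0],[1.4,0,0,0,0,0],[2.1,0,0,0,0,0],[2.1,0,0,0,0,0]]

```text
clock: 37.12
ee_pos: [0.4929, 0.073, 0.0041]
tool_rot: [-0.0, 1.0, 0.001, -0.006]
contact_force: [-9.1, -1.2, 8.0]
gripper_width: 0.004
grasp_force: 4.4
```

```bash
python3 - <<'E'
from h import *
d=get_image("scene"); s=read_state(); print(s["clock"],s["ee_pos"],s["contact_force"],pose(d))
E
```

```text
37.175 [0.4930685  0.0730109  0.00410949] [-8.06602049 -0.15770553  6.99973249] ((558.4854736328125, 64.80713653564453), (112.0689697265625, 109.47553253173828), 0.3944252133369446)
```

>>> send_rows:
  plan:
    - [[0.6,0,0,0,0,0],[1.2,0,0,0,0,0],[1.8,0,0,0,0,0],[1.8,0,0,0,0,0]]

```text
clock: 37.67
ee_pos: [0.4949, 0.073, 0.0041]
tool_rot: [-0.0, 1.0, 0.001, -0.006]
contact_force: [-8.8, -0.7, 6.6]
gripper_width: 0.002
grasp_force: 4.3
```

>>> send_rows:
  plan:
    - [[0.5,0,0,0,0,0],[1,0,0,0,0,0],[1,0,0,0,0,0]]

```text
clock: 38.05
ee_pos: [0.4957, 0.073, 0.0041]
tool_rot: [-0.0, 1.0, 0.001, -0.006]
contact_force: [-8.9, -0.8, 8.5]
gripper_width: -0.0
grasp_force: 4.6
```

>>> send_rows:
  plan:
    - [[0.5,0,0,0,0,0],[1,0,0,0,0,0],[1,0,0,0,0,0]]

```text
clock: 38.42
ee_pos: [0.4964, 0.073, 0.0041]
tool_rot: [-0.0, 1.0, 0.001, -0.006]
contact_force: [-8.8, -1.2, 8.1]
gripper_width: -0.002
grasp_force: 4.8
```

>>> send_rows:
  plan:
    - [[0,0,-0.4,0,0,0],[0,0,-0.8,0,0,0],[0.3,0,-0.8,0,0,0],[0.3,0,-0.8,0,0,0]]

```text
clock: 38.92
ee_pos: [0.4965, 0.0729, 0.0042]
tool_rot: [-0.0, 1.0, 0.001, -0.007]
contact_force: [-8.7, -1.2, 2.1]
gripper_width: -0.002
grasp_force: 4.3
```

```bash
python3 - <<'E'
from h import *
d=get_image("scene"); s=read_state(); print(s["clock"],s["ee_pos"],s["contact_force"],pose(d))
E
```

```text
38.975 [0.49643436 0.07290604 0.00417763] [-8.28602193 -1.49408309  1.5535049 ] ((561.7210693359375, 64.8046875), (109.14933776855469, 111.925048828125), 89.62797546386719)
```

Vertical load relieved. I continue to the side stop.

>>> send_rows:
  plan:
    - [[0.4,0,0,0,0,0],[0.8,0,0,0,0,0],[0.8,0,0,0,0,0]]

```text
clock: 39.35
ee_pos: [0.4965, 0.0729, 0.0042]
tool_rot: [-0.0, 1.0, 0.001, -0.007]
contact_force: [-10.4, -2.2, 3.1]
gripper_width: -0.0
grasp_force: 4.9
```

>>> send_rows:
  plan:
    - [[0.4,0,0,0,0,0],[0.8,0,0,0,0,0],[0.8,0,0,0,0,0]]

```text
clock: 39.72
ee_pos: [0.4964, 0.0729, 0.0042]
tool_rot: [-0.0, 1.0, 0.001, -0.008]
contact_force: [-11.3, -1.4, 3.9]
gripper_width: -0.003
grasp_force: 5.5
```

>>> send_rows:
  plan:
    - [[0.4,0,0,0,0,0],[0.8,0,0,0,0,0],[0.8,0,0,0,0,0]]

```text
clock: 40.1
ee_pos: [0.4964, 0.073, 0.0042]
tool_rot: [-0.0, 1.0, 0.001, -0.009]
contact_force: [-11.3, -3.0, 5.4]
gripper_width: 0.001
grasp_force: 6.1
```

>>> send_rows:
  plan:
    - [[0.5,0,-0.3,0,0,0],[1,0,-0.5,0,0,0],[1.5,0,-0.7,0,0,0],[1.5,0,-0.7,0,0,0],[1.5,0,-0.7,0,0,0]]

```text
clock: 40.72
ee_pos: [0.4963, 0.073, 0.0043]
tool_rot: [-0.0, 1.0, 0.001, -0.011]
contact_force: [-12.9, -3.4, 2.3]
gripper_width: 0.005
grasp_force: 6.6
```

```bash
python3 - <<'E'
from h import *
f=[]
for i in range(4):
    d=get_image("scene"); s=read_state(); f.append(s["contact_force"].round(1).tolist())
print(f,pose(d),s["ee_pos"],s["torque"])
E
```

```text
[[-12.9, -3.8, 2.6], [-13.5, -3.5, 2.0], [-13.4, -2.8, 2.3], [-13.0, -3.4, 2.1]] ((561.6763305664062, 64.8033676147461), (111.80989074707031, 109.4713134765625), 0.35129469633102417) [0.49628149 0.07297357 0.00427733] [-0.5549479   2.08953306 -0.02255137]
```

>>> send_rows:
  plan:
    - [[0.5,0,-0.2,0,0,0],[1,0,-0.4,0,0,0],[1.5,0,-0.5,0,0,0],[1.5,0,-0.5,0,0,0],[1.5,0,-0.5,0,0,0]]

```text
clock: 41.55
ee_pos: [0.4962, 0.0729, 0.0043]
tool_rot: [-0.0, 1.0, 0.001, -0.012]
contact_force: [-15.7, -3.2, 0.0]
gripper_width: 0.003
grasp_force: 7.2
```

```bash
python3 - <<'E'
from h import *
f=[]
for i in range(4):
    d=get_image("scene"); s=read_state(); f.append(s["contact_force"].round(1).tolist())
print(f,pose(d),s["ee_pos"],s["clock"])
E
```

```text
[[-15.4, -3.8, 0.7], [-15.2, -4.5, 0.5], [-14.8, -3.9, 0.5], [-14.3, -3.2, 0.7]] ((561.6116943359375, 64.70811462402344), (109.46699523925781, 111.132568359375), 88.89445495605469) [0.49627523 0.07291429 0.00434744] 41.75
```

The side stop is reached, and the force at the tool is about 15 N. Some of that is friction along the end stop, so I'll back off, shift to the panel's middle and press the side stop once more squarely.

>>> send_rows:
  plan:
    - [[-2,0,0.3,0,0,0],[-4,0,0.6,0,0,0],[-7,0,1,0,0,0],[-10,0,1.5,0,0,0],[-16,0,2,0,0,0],[-18,5,2,0,0,0],[-18,8,2,0,0,0],[-15,8,2,0,0,0],[-13,8,2,0,0,0],[-12,8,2,0,0,0],[-11,8,2,0,0,0],[-10,8,1.8,0,0,0],[-9,8,1.6,0,0,0],[-8,8,1.4,0,0,0],[-7,8,1.2,0,0,0],[-6,8,1,0,0,0],[-5,8,0.8,0,0,0],[-4,8,0.6,0,0,0],[-3,8,0.4,0,0,0],[-3,8,0.4,0,0,0]]

```text
clock: 44.25
ee_pos: [0.4964, 0.0648, 0.0045]
tool_rot: [-0.0, 1.0, 0.001, -0.009]
contact_force: [-11.1, -3.8, 0.1]
gripper_width: -0.003
grasp_force: 5.8
```

```bash
python3 - <<'E'
from h import *
f=[]
for i in range(3):
    d=get_image("scene"); s=read_state(); f.append(s["contact_force"].round(1).tolist())
print(f,pose(d),s["ee_pos"],s["clock"])
E
```

```text
[[-11.4, -4.4, -0.4], [-11.3, -5.0, 0.6], [-11.3, -4.4, -0.2]] ((561.3595581054688, 64.78089141845703), (111.51940155029297, 109.47975158691406), 0.5317625403404236) [0.49644281 0.06477802 0.00446105] 44.4
```

>>> send_rows:
  plan:
    - [[1,0.3,-0.1,0,0,0],[2,0.6,-0.3,0,0,0],[2.5,1,-0.4,0,0,0],[2.5,1,-0.4,0,0,0],[2.5,1,-0.4,0,0,0],[2.5,1,-0.4,0,0,0],[2.5,1,-0.4,0,0,0],[2.5,1,-0.4,0,0,0]]

```text
clock: 45.4
ee_pos: [0.4964, 0.0646, 0.0045]
tool_rot: [-0.001, 1.0, 0.001, -0.012]
contact_force: [-14.1, -1.2, 1.5]
gripper_width: -0.001
grasp_force: 7.0
```

```bash
python3 - <<'E'
from h import *
f=[]
for i in range(3):
    d=get_image("scene"); s=read_state(); f.append(s["contact_force"].round(1).tolist())
print(f,pose(d),s["ee_pos"],s["clock"])
E
```

```text
[[-14.2, -1.0, -0.4], [-14.1, -2.1, 0.1], [-13.7, -1.2, 1.3]] ((560.6519165039062, 64.13736724853516), (108.79395294189453, 113.75365447998047), 89.7342758178711) [0.49635167 0.06457674 0.0045129 ] 45.55
```

Pressed at about 14 N with little side load. I release gently, lift away clear of the view and check.

>>> send_rows:
  plan:
    - [[-2,0,0,0,0,0],[-4,0,0.5,0,0,0],[-6,0,1,0,0,0],[-8,0,1.5,0,0,0],[-10,0,2,0,0,0],[-12,0,2,0,0,0],[-16,0,2,0,0,0],[-30,0,2,0,0,0],[-45,0,-10,0,0,0],[-50,20,-50,0,0,0],[-50,60,-100,0,0,0],[-50,110,-120,0,0,0],[-50,170,-130,0,0,0],[-50,230,-130,0,0,0],[-50,290,-130,0,0,0],[-50,340,-130,0,0,0],[-50,350,-130,0,0,0],[-50,350,-130,0,0,0]]

```text
clock: 47.8
ee_pos: [0.4572, -0.286, 0.1364]
tool_rot: [-0.0, 1.0, -0.0, -0.0]
contact_force: [0.9, -0.4, 0.2]
gripper_width: -0.002
grasp_force: 0.0
```

```bash
python3 - <<'E'
from h import *
s=read_state(); print(s["clock"],s["ee_pos"],s["contact_force"])
print(pose(get_image("scene")),pose(get_image("top")))
d=save("top","end.png",(180,80,400,220),3.6)
E
```

```text
47.8 [ 0.45716864 -0.28596449  0.13642418] [ 0.88574124 -0.38365112  0.22512259]
((562.3419799804688, 64.46106719970703), (109.31358337402344, 110.87413024902344), 89.02989959716797) ((561.7078857421875, 64.2822494506836), (103.31477355957031, 104.7129135131836), 3.5984244346618652)
```

View pics/end.png

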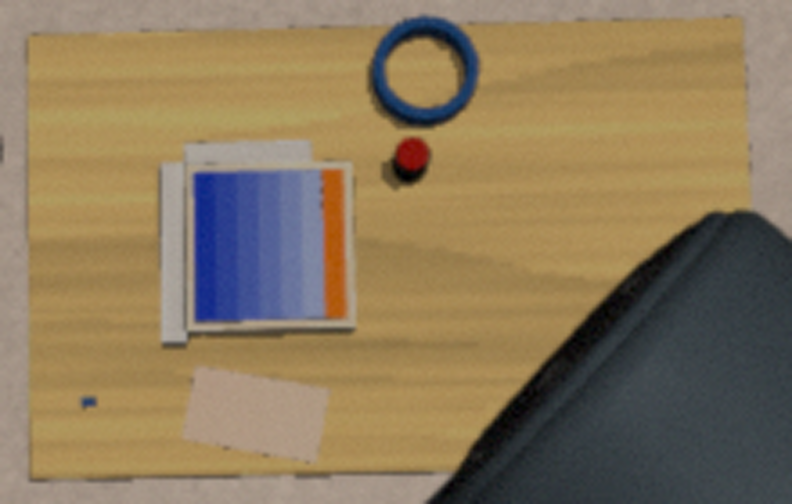

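The panel lies flat in the corner of both stops. Its stripe at (335,245) faces the board's -y, and the tape at (425,70) has not moved. I'm handing the job in.

```bash
python3 -c "
from cell import close_job; print(close_job())"
```

```text
the job is handed in; nothing more can be done
None
```

The job is handed in: the panel is turned a quarter turn clockwise and sits flat in the corner, pressed first against the end stop (reading 11–16 N at the wrist, briefly just over your 15 N), then twice against the side stop (about 15 N, then 14 N), with no contact with the wet top, cans or tape that I could see.

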